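# Set the comb height on a gel casting station

## Robot

A 6-joint arm with a two-finger parallel gripper is mounted at the origin on the work surface. World frame = base frame: x ahead of the robot, y to its left, z up, the work surface at z = 0. Lengths are in m, angles in rad, forces in N, time in s.
With the tool pointing down it reaches from about 0.25 to 0.775 m from the base axis. Payload 4 kg.
Tool frame: the origin (TCP) lies between the finger pads, 19 mm behind the fingertips; this is the grasp point; z points along the fingers, y is the line along which they close (so a half turn about z gives the same grasp; the last joint's range is limited). The gripper opens to 94 mm and grips with 3 to 60 N. Pads are 16 mm wide; open, the fingers measure 119 mm over their backs; the gripper's body (75 mm by 177 mm) begins 78 mm behind the grasp point.
Start: joints at [1.094, 0.087, 1.371, -0, 1.684, -0.103], TCP at [0.201, 0.512, 0.224] pointing down, gripper open.
Joint ranges: [-3.1, 3.1], [-0.76, 2.03], [0.27, 2.55], [-1.08, 4.22], [0.17, 2.65], [-2.57, 2.57]. Speed limits (rad/s): [2.79, 2.79, 3.14, 3.14, 3.14, 3.14].

## Interface

Orientations are given as [roll, pitch, yaw] about the fixed x, y, z axes, in that order (R = Rz(yaw) Ry(pitch) Rx(roll)).
In Python, from cell import ctrl gives the robot as it stands. The module is installed in compiled form; this text tells all that it offers. Calls block until the motion is done:
- ctrl.move_pose(position, orientation): joint-space move of the TCP to a pose.
- ctrl.movel(position, frame=None, feed=0.15, threshold=None): straight line of the TCP; frame=None keeps the orientation; feed is the mean speed in m/s. With threshold (N) it stops when the force on the tool has changed by that much, and returns True; else False.
- ctrl.goto_joints(angles): joint-space move.
- ctrl.grip(opening): finger opening in m; the grip force is fixed at half the most; returns when the fingers have stopped.
- ctrl.sleep(seconds).
- ctrl.inverse_kinematics(position, orientation): joint angles nearest the present ones, or None.
- ctrl.get_obs(): the state.
- ctrl.camera(name): name is "scene" or "side" or "wrist"; returns a dict with "image" (480x640x3 uint8, red, green, blue), "fx", "fy", "cx", "cy" (pixels), "rvec" (rotation vector, rad) and "tvec" (3), from world to camera coordinates, as OpenCV has them. Camera axes: x right, y down, z forward; pixel columns grow to the right and rows downward; lengths in m; the calibration is good to about 2 mm. A picture is of the moment at which its call begins. There is no depth.
A pose or a line that the arm cannot do raises ctrl.Unreachable and nothing moves.
- ctrl.hand_in(): hands the job in; it is judged then, once.
Trained networks look in a picture, given as the dict that the camera call returned (one of the last four; its "shot" number tells which), for a name from the list of things; names that differ only in an ending like _2 or _b are one class to them, and where a whole thing is asked for, a point or a joint stands for the part that bears it (a point fixed in the world has none). Each returns a list of dicts, best first, with "score" (0 to 1); they miss things now and then, are a little off and sometimes report something else, mostly with a low value. They report only what shows in the picture. A call takes as long as a camera call.
- ctrl.find_in(picture, target): "at" ([column, row] in pixels, amid what is visible of it).
- ctrl.spot_point(picture, target): "at" ([column, row] in pixels: a listed point, or the origin of a listed thing).
The state is a dict: "t": time; "joints": joint angles; "joint_vel": joint speeds; "joint_efforts": joint torques, N m; "eef_pos": TCP position; "eef_rot": TCP orientation; "wrist_force": force on the tool from outside, world axes, zero at the start; "wrist_torque": the same for the moment, N m; "width": finger opening in m; "grip_force": force on a finger pad.
Only numpy, scipy, OpenCV 4.12 (cv2) and the standard library are available. Lean on these libraries where they do the work, as an engineer would, in place of code of your own. Each camera call takes 0.05 s, during which the arm holds its last target. There are 200 camera calls.

## Task

Get the gel casting station ready for pouring: push the yellow-headed locating pin fully home through the eye of the white comb bridge, so that the bridge is locked to its rail, and let go of it. Then turn the black thumbscrew on the bridge clockwise until it seats (the comb teeth touch the tray floor), back it off a quarter turn so that the wells will have a floor, and finish while still gripping the thumbscrew there, so that it cannot creep during the pour. Do not shove the bridge along its rails, and leave the other things on the bench where they are.

Things in the scene. Friction and masses are not known exactly. Their poses are not given: they have to be found in the camera images.
- station: Gel casting station, fixed, 190 mm (its x) by 210 mm (its y): white levelling base, clear tray between two grey side rails, green end gates. Origin at bench level under its centre, z up. Tray floor 25 mm, rail tops 40 mm above the bench.
- bridge: White comb bridge across the station (along y), 30 mm to the -x side of its centre. Its two feet (34 mm square, 10 mm thick) stand on the rails; its cross beam's top is 62 mm above the bench. Origin 40 mm above the bench under the thumbscrew, axes as the station's. It can slide along the rails (x) against 7 N of friction until the pin locks it; at the start its eye is right over the rail's hole.
- eye (a point): Mouth of the eye, the round hole in the bridge's +y foot: hole centre at the foot's top face, 50 mm above the bench. 8 mm wide, down through the foot (10 mm) and on into a 9.5 mm hole in the rail (20 mm deep). The cross beam begins 19 mm from the eye towards the thumbscrew and rises 12 mm above the foot; along x both sides are clear, so straddle the pin along the bridge's x.
- pin: Loose locating pin, about 30 g: steel shank 6 mm in diameter, 28 mm long, with a bullet nose (5 mm long, tapering to 2 mm), under a ribbed yellow round head 16 mm in diameter, 24 mm tall, whose underside comes to rest on the foot. Origin at the tip, z up along the pin. At the start it stands in a hole of the blue rack, its head on the rack's top 35 mm above the bench.
- pin_tip (a point): Tip of the pin's nose (the pin's origin).
- pin_head (a point): Point on the pin's axis at which to put the TCP for a grasp from above: 50 mm above the tip, 2 mm below the head's top, 22 mm above the surface that the head rests on.
- pin_rack: Blue tube rack that the pin stands in, fixed, 70 by 115 by 35 mm, origin under its centre; the pin's hole is 7.5 mm wide, 7.5 mm to the +x side of the centre. It may stand on either side of the station, the red rack on the other.
- tube_rack: Red tube rack of the same size with small tubes in it (tops 43 mm above the bench), fixed; not needed.
- knob_grip (a point): On the thumbscrew's vertical axis, where to put the TCP for a grasp from above: 87 mm above the bench, 86 mm from the eye along the bridge. The thumbscrew is a black ribbed round knob 34 mm in diameter, 24 mm tall (65 to 89 mm above the bench), over a 44 mm metal scale disc with long ticks at each quarter turn. Can be gripped at any yaw. The point turns with the knob.
- knob (a joint): Angle of the thumbscrew in rad, growing anticlockwise seen from above (backing off). 0 = seated, a hard stop: the comb teeth touch the tray floor and the knob's white pointer line points to the station's -x. The knob does not rise, the red comb does, 4 mm a turn. Friction torque 0.08 N m; it stays where it is left. Starts 0.7 to 2.4 from the seat; can be backed off to 4.
- pipette_a: Grey pipette with yellow accents lying on the bench, 230 mm long, loose; leave it alone.
- pipette_b: Grey pipette with blue accents lying on the bench, 230 mm long, loose; leave it alone.
- tip_box: Maroon box of pipette tips with a clear lid, 85 by 125 by 75 mm, loose; leave it alone.
- bottle: Glass bottle with a blue cap, 86 mm in diameter, 170 mm tall, loose; leave it alone.
- timer: White bench timer lying flat, 70 by 70 by 16 mm, loose; leave it alone.
- marker: Black marker pen with a blue cap lying on the bench, 130 mm long, loose; leave it alone.

How it is judged:
On the way, in this order (a step that is already met when the one before it is completed fails the run):
1. the pin is fully home in the eye, its head down on the bridge's foot (horizontal distance between pin_tip and eye below 0.0035 m and z of pin_tip in the frame of eye below -0.025 m and angle between pin's own z axis and vertical below 0.12 rad), for 0.2 s.
2. the thumbscrew is turned clockwise until it seats, the pin left home and let go (value of joint knob below 0.09 rad and z of pin_tip in the frame of eye below -0.025 m and contact force between the fingers and pin below 0.1 N), for 0.1 s.
3. the thumbscrew is backed off a quarter turn (value of joint knob between 1.27 and 1.87 rad), for 0.2 s.
At the end, for the whole second after the job is handed in: The fingers still grip the thumbscrew (more than 3 N), which stands still a quarter turn (1.57 rad, give or take 0.3) back from its seat; the pin is home in the eye (within 3 mm of full depth, upright, on centre) and no longer held (all of step 1 and all of step 3 and velocity of joint knob between -0.1 and 0.1 rad/s and contact force between the fingers and knob above 3 N and contact force between the fingers and pin below 0.1 N); the arm keeps its last pose, push and grip.
It fails at once if the bridge is shoved more than 5 mm along its rails (distance of eye from where it was at the start of the episode above 0.005 m).
It fails at once if another thing on the bench is moved more than 20 mm (distance of any of pipette_a, pipette_b, tip_box, bottle, timer, marker from where it was at the start of the episode above 0.02 m).
It also fails if it takes over 72 s, if anything falls off the work surface, if the arm or the gripper's body presses on something with over 40 N, if the wrist force passes 120 N, or if a joint passes its speed limit or range.

## Working session

There is one attempt and no reset: what is moved stays moved. The work goes in short steps, each a Python script; the robot and the scene stay as the last script left them, time stands still between calls to the robot, and variables do not carry over. Pictures are saved under pics/ and viewed, at most 10 in all, crops included, and the job is handed in when it is done.

```bash
mkdir -p pics; cat > h.py <<'E'
import numpy as np, cv2
from cell import ctrl
def save(p,n): cv2.imwrite(f'pics/{n}.png',cv2.cvtColor(p['image'],cv2.COLOR_RGB2BGR))
def ray(p,uv):
    R=cv2.Rodrigues(np.array(p['rvec'],float))[0]; t=np.array(p['tvec'],float).ravel()
    d=R.T@np.array([(uv[0]-p['cx'])/p['fx'],(uv[1]-p['cy'])/p['fy'],1.]); return -R.T@t,d/np.linalg.norm(d)
def onz(p,uv,z):
    c,d=ray(p,uv); return c+d*(z-c[2])/d[2]
def proj(p,X):
    K=np.array([[p['fx'],0,p['cx']],[0,p['fy'],p['cy']],[0,0,1.]])
    return cv2.projectPoints(np.array(X,float).reshape(-1,3),np.array(p['rvec'],float),np.array(p['tvec'],float),K,None)[0].reshape(-1,2)
E
python3 - <<'E'
from h import *
np.set_printoptions(precision=4,suppress=True)
Z=dict(eye=.05,pin_tip=.007,pin_head=.057,knob_grip=.087,station=0,pin_rack=0,bridge=.04)
for n in ('scene','side','wrist'):
    p=ctrl.camera(n); save(p,n); print(n,ray(p,(320,240)))
    for k,z in Z.items():
        for r in ctrl.spot_point(p,k)[:2]: print(k,round(r['score'],2),np.array(r['at']),onz(p,r['at'],z))
print(ctrl.get_obs())
E
```

```text
scene (array([0.9735, 0.4427, 0.8488]), array([-0.4106, -0.4809, -0.7747]))
eye 0.72 [381.1 270.9] [0.5103 0.0964 0.05  ]
eye 0.23 [194.1 219.8] [ 0.7268 -0.2948  0.05  ]
pin_tip 0.6 [264.7 191.8] [ 0.5268 -0.2953  0.007 ]
pin_tip 0.2 [346.3 174.3] [ 0.3265 -0.2017  0.007 ]
pin_head 0.66 [343.6 175.6] [ 0.3731 -0.1645  0.057 ]
pin_head 0.57 [264.7 179.3] [ 0.5269 -0.2865  0.057 ]
knob_grip 0.67 [344.9 244.8] [0.5395 0.0147 0.087 ]
knob_grip 0.22 [266.9 193.2] [ 0.5683 -0.2181  0.087 ]
station 0.94 [334.5 279.5] [0.5746 0.0218 0.    ]
station 0.44 [448.7 343.8] [0.5103 0.2884 0.    ]
pin_rack 0.8 [271.3 193.6] [ 0.5145 -0.2847 -0.    ]
bridge 0.83 [343.7 262.9] [0.5492 0.023  0.04  ]
side (array([ 0.1368, -0.8302,  0.6673]), array([ 0.4145,  0.725 , -0.5501]))
eye 0.71 [252.2 227.3] [0.502  0.0924 0.05  ]
pin_tip 0.71 [359.  352.7] [ 0.5258 -0.2825  0.007 ]
pin_tip 0.67 [305.5 187.1] [0.7207 0.267  0.007 ]
pin_head 0.72 [359.5 330. ] [ 0.5242 -0.2821  0.057 ]
knob_grip 0.84 [285.9 222.6] [0.5457 0.0213 0.087 ]
station 0.59 [295.5 255.5] [0.5663 0.0227 0.    ]
pin_rack 0.65 [297.  252.9] [0.5734 0.0296 0.    ]
pin_rack 0.58 [354.3 361.7] [ 0.5122 -0.2902  0.    ]
bridge 0.63 [287.1 244.6] [0.5433 0.0136 0.04  ]
wrist (array([0.1343, 0.5387, 0.3843]), array([ 0.2348, -0.0926, -0.9676]))
{'t': 1.2, 'joints': array([ 1.0939,  0.0872,  1.3707,  0.    ,  1.6836, -0.1031]), 'joint_vel': array([ 0.0014,  0.0007, -0.0001, -0.0008, -0.0007,  0.    ]), 'joint_efforts': array([ -0.0006, -34.0076, -30.2584,   0.0716,   0.024 ,  -0.    ]), 'eef_pos': array([0.2009, 0.512 , 0.2243]), 'eef_rot': array([3.1415, 0.    , 2.7677]), 'wrist_force': array([-0.287 , -0.1352,  0.0786]), 'wrist_torque': array([-0.0269, -0.0557,  0.0075]), 'grip_force': 0.0, 'width': 0.09414978051279183}
```

View pics/scene.png

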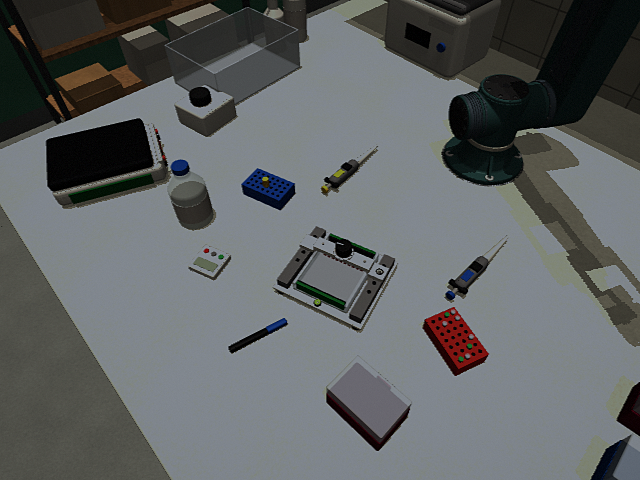

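View pics/side.png

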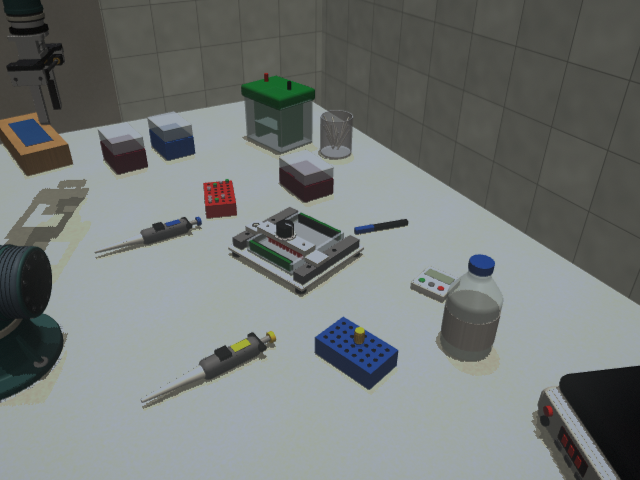

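The scene view shows the pin in the blue rack at about (264,180), the eye at about (381,271) and the knob at about (344,245). The side view agrees. Next I'll take a wrist close-up over the station, then over the pin.

```bash
python3 - <<'E'
from h import *
np.set_printoptions(precision=4,suppress=True)
Y=np.radians(25.)
for xy in ((.525,-.284),(.506,.094),(.542,.018)):
    for psi in (Y+np.pi/2,Y-np.pi/2): print(xy,psi,ctrl.inverse_kinematics([*xy,.2],[np.pi,0,psi]))
psi=Y+np.pi/2
if ctrl.inverse_kinematics([.52,.06,.25],[np.pi,0,psi]) is None: psi-=np.pi
def look(n,pts):
    p=ctrl.camera('wrist'); save(p,n)
    for k,z in pts.items():
        for r in ctrl.spot_point(p,k)[:2]: print(k,round(r['score'],2),np.array(r['at']),onz(p,r['at'],z))
ctrl.move_pose([.525,.055,.25],[np.pi,0,psi]); look('w1',dict(eye=.05,knob_grip=.087,station=0,bridge=.04))
ctrl.move_pose([.525,-.284,.2],[np.pi,0,psi]); look('w2',dict(pin_head=.057,pin_tip=.007,pin_rack=0))
print(ctrl.get_obs()['t'],ctrl.get_obs()['joints'])
E
```

```text
(0.525, -0.284) 2.007128639793479 [-0.5908  0.1973  1.2947  0.      1.6496 -1.0272]
(0.525, -0.284) -1.1344640137963142 [-0.5908  0.1973  1.2947 -0.      1.6496  2.1144]
(0.506, 0.094) 2.007128639793479 [ 0.0735  0.0144  1.4947  0.      1.6324 -0.3629]
(0.506, 0.094) -1.1344640137963142 None
(0.542, 0.018) 2.007128639793479 [-0.0714  0.076   1.4306  0.      1.6349 -0.5077]
(0.542, 0.018) -1.1344640137963142 None
eye 0.75 [322.1 184.7] [0.5108 0.0928 0.05  ]
knob_grip 0.88 [316.7 269.8] [0.541  0.0151 0.087 ]
knob_grip 0.46 [552.1 118.5] [0.6743 0.2394 0.087 ]
station 0.64 [342.2 244.6] [0.5685 0.031  0.    ]
bridge 0.89 [319.5 254.1] [0.5425 0.0184 0.04  ]
pin_head 0.58 [318.2 230.6] [ 0.5239 -0.2816  0.057 ]
pin_rack 0.96 [313.7 219. ] [ 0.5192 -0.2839  0.    ]
4.9583 [-0.5886  0.1965  1.2947  0.0002  1.6497 -1.0271]
```

View pics/w1.png

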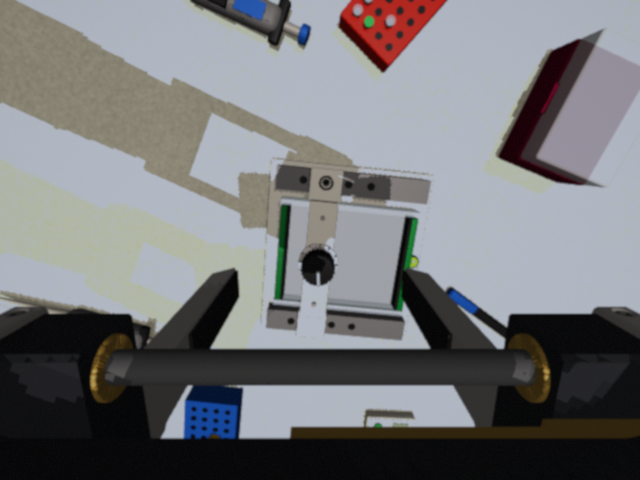

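View pics/w2.png

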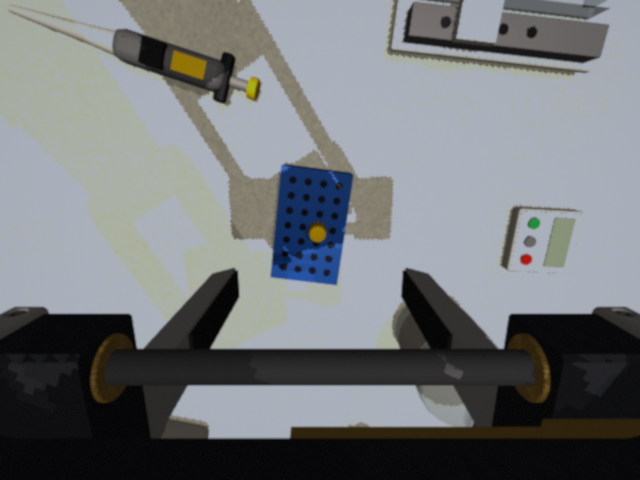

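w1 shows the eye ring at about (326,183) and the knob at (318,265) with its white pointer facing down the image. w2 shows the pin head at (317,234), with the bottle down and to the right at about (425,350). I'll check the bottle clearance, take closer looks at the pin and eye from the same relative height, then grasp.

```bash
python3 - <<'E'
from h import *
np.set_printoptions(precision=4,suppress=True)
p=ctrl.camera('scene')
b=ctrl.find_in(p,'bottle')[0]; print('bottle',b['score'],onz(p,b['at'],.085))
psi=np.radians(111.)
def near(tgt,name,z,h,n):
    ctrl.move_pose([*tgt,z+h],[np.pi,0,psi]); ctrl.sleep(.2)
    p=ctrl.camera('wrist'); save(p,n)
    for r in ctrl.spot_point(p,name)[:2]: print(name,round(r['score'],2),np.array(r['at']),onz(p,r['at'],z))
    print('tcp px',proj(p,[*ctrl.get_obs()['eef_pos']]), 'tgt',proj(p,[*tgt,z]))
    return p
p=near((.524,-.282),'pin_head',.057,.12,'n1')
near((.509,.0935),'eye',.05,.12,'n2')
hsv=cv2.cvtColor(p['image'],cv2.COLOR_RGB2HSV); m=cv2.inRange(hsv,(18,120,90),(35,255,255))
n,_,s,c=cv2.connectedComponentsWithStats(m); print([(s[i],c[i],onz(p,c[i],.055)) for i in range(1,n) if s[i][4]>80])
a=cv2.imread('pics/n1.png');b=cv2.imread('pics/n2.png')
cv2.imwrite('pics/n12.png',np.hstack([a[50:350,170:470],b[50:350,170:470]]))
print(ctrl.get_obs()['t'])
E
```

```text
bottle 0.87 [ 0.7132 -0.3389  0.085 ]
pin_head 0.84 [318.2 237.2] [ 0.5234 -0.2815  0.057 ]
tcp px [[318.0895 296.7697]] tgt [[318.6482 237.989 ]]
eye 0.94 [326.3 236.2] [0.5143 0.097  0.05  ]
eye 0.55 [322.3 350.2] [ 0.5511 -0.0085  0.05  ]
tcp px [[318.1664 296.2653]] tgt [[319.1445 237.7831]]
[(array([149,  56,  39,  29, 794], dtype=int32), array([167.6247,  70.1423]), array([ 0.3666, -0.1991,  0.055 ])), (array([231,  79,  14,  23, 223], dtype=int32), array([237.5157,  89.6547]), array([ 0.4215, -0.193 ,  0.055 ])), (array([309, 232,  19,  18, 252], dtype=int32), array([317.9563, 240.4643]), array([ 0.5244, -0.2848,  0.055 ]))]
7.3083
```

View pics/n12.png

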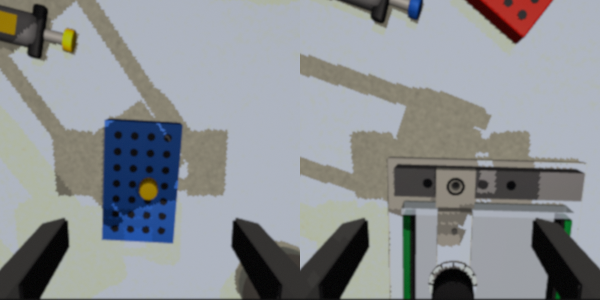

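n12 shows the pin head at image (318,239) and the eye ring at (326,236), which matches the network. The gripper is well aligned with the bridge, and the bottle is clear. Now I'll grasp the pin.

```bash
python3 - <<'E'
from h import *
np.set_printoptions(precision=4,suppress=True)
psi=np.radians(111.); R=[np.pi,0,psi]
x,y=.5238,-.2822
ctrl.grip(.05)
ctrl.move_pose([x,y,.12],R)
print('hit',ctrl.movel([x,y,.0575],feed=.08,threshold=8))
print(ctrl.get_obs()['eef_pos'])
ctrl.grip(0)
o=ctrl.get_obs(); print('w',o['width'],o['grip_force'],o['wrist_force'],o['eef_pos'])
ctrl.movel([x,y,.14],feed=.1)
p=ctrl.camera('wrist'); save(p,'g1'); o=ctrl.get_obs(); e=o['eef_pos']
print('w',o['width'],o['wrist_force'],e,o['t'],'tcp px',proj(p,e))
for k,z in (('pin_head',e[2]),('pin_tip',e[2]-.05)):
    for r in ctrl.spot_point(p,k)[:2]: print(k,round(r['score'],2),np.array(r['at']),onz(p,r['at'],z))
s=ctrl.camera('side'); save(s,'g1s')
for k,z in (('pin_head',e[2]),('pin_tip',e[2]-.05)):
    for r in ctrl.spot_point(s,k)[:1]: print(k,round(r['score'],2),np.array(r['at']), 'expect',proj(s,[x,y,z]))
a=cv2.imread('pics/g1.png')[180:400,170:470]; u,v=proj(s,e)[0].astype(int)
b=cv2.imread('pics/g1s.png')[v-60:v+60,u-80:u+80]; cv2.imwrite('pics/g12.png',np.hstack([cv2.resize(a,(400,300)),cv2.resize(b,(400,300))]))
E
```

```text
hit False
[ 0.5242 -0.2825  0.0581]
w 0.015433632739339426 30.00071883201599 [-0.2565 -0.2852  0.9616] [ 0.5237 -0.2823  0.0577]
w 0.015097600638383541 [-0.4657  0.4952 -0.9539] [ 0.5233 -0.2818  0.1388] 12.15 tcp px [[318.0775 296.4227]]
pin_head 0.73 [318.9 297.2] [ 0.5238 -0.2821  0.1388]
pin_tip 0.62 [318.7 269.2] [ 0.5243 -0.2845  0.0888]
pin_head 0.48 [360.7 290.8] expect [[361.8589 289.5809]]
pin_tip 0.58 [359.7 311.9] expect [[360.2625 314.8634]]
```

View pics/g12.png

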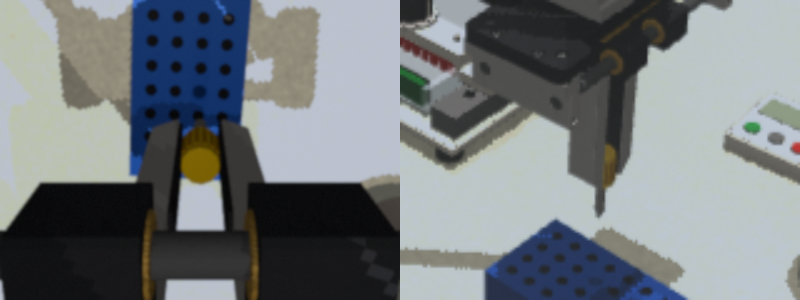

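The pin is held upright and centred: both views show the head between the pads, and the network agrees to under 1 mm. I'll move over the eye and insert with a force guard.

```bash
python3 - <<'E'
from h import *
np.set_printoptions(precision=4,suppress=True)
R=[np.pi,0,np.radians(111.)]
E=np.array([.5143,.097])
ctrl.move_pose([*E,.17],R); ctrl.sleep(.2)
p=ctrl.camera('wrist'); save(p,'i1')
for r in ctrl.spot_point(p,'eye')[:2]: print(round(r['score'],2),np.array(r['at']),onz(p,r['at'],.05)); 
print('exp',proj(p,[*E,.05]),ctrl.get_obs()['eef_pos'])
r=ctrl.spot_point(p,'eye'); 
if r and r[0]['score']>.5:
    q=onz(p,r[0]['at'],.05)[:2]
    if np.linalg.norm(q-E)<.004: E=(E+q)/2
print(E)
ctrl.movel([*E,.107],R,feed=.1); ctrl.sleep(.2)
hit=ctrl.movel([*E,.090],feed=.03,threshold=6)
o=ctrl.get_obs(); print(hit,o['eef_pos'],o['wrist_force'],o['wrist_torque'],o['t'])
E
```

```text
0.62 [318.1 236.5] [0.5129 0.0978 0.05  ]
exp [[319.2698 237.858 ]] [0.5145 0.0963 0.1699]
[0.5136 0.0974]
False [0.513  0.0975 0.0894] [-0.9595  0.7397 -0.4586] [0.1735 0.332  0.025 ] 15.8667
```

The nose is 11 mm into the eye with no contact force, so I'll push it home.

```bash
python3 - <<'E'
from h import *
np.set_printoptions(precision=4,suppress=True)
E=[.5136,.0974]
for i in range(3):
    hit=ctrl.movel([*E,.0705],feed=.03,threshold=12)
    o=ctrl.get_obs(); print(hit,o['eef_pos'],o['wrist_force'],o['t'])
    if o['eef_pos'][2]<.0745: break
ctrl.sleep(.3); print(ctrl.get_obs()['eef_pos'])
p=ctrl.camera('side'); save(p,'h1')
u,v=proj(p,[*E,.06])[0].astype(int); cv2.imwrite('pics/h1c.png',cv2.resize(cv2.imread('pics/h1.png')[v-60:v+60,u-60:u+100],(640,480)))
E
```

```text
True [0.5131 0.0979 0.0726] [-1.8699 -0.2876  4.0743] 16.45
[0.513  0.098  0.0726]
```

View pics/h1c.png

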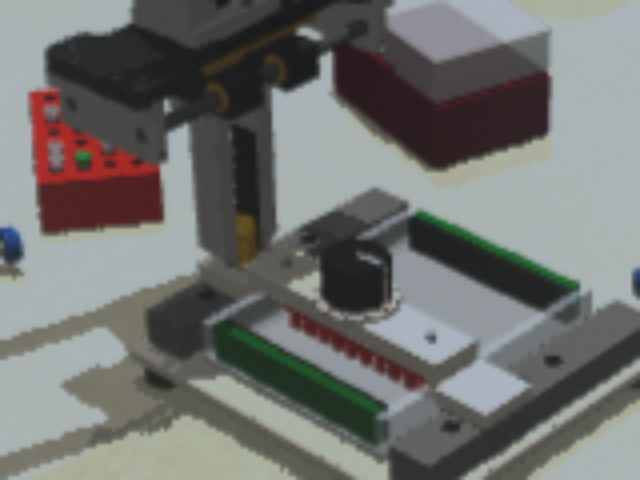

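The pin is home: contact was felt at TCP z = 0.0726, as predicted, and the side view shows the yellow head down on the foot. Now I'll release it and look at the knob from above.

```bash
python3 - <<'E'
from h import *
np.set_printoptions(precision=4,suppress=True)
ctrl.grip(.045); o=ctrl.get_obs(); e=o['eef_pos']
ctrl.movel([e[0],e[1],.15],feed=.12)
ctrl.grip(.09)
R=[np.pi,0,np.radians(111.)]; K=[.5435,.0172]
ctrl.move_pose([*K,.20],R); ctrl.sleep(.2)
p=ctrl.camera('wrist'); save(p,'k1')
for n,z in (('knob_grip',.087),('eye',.05),('pin_head',.072),('pin_tip',.022)):
    for r in ctrl.spot_point(p,n)[:1]: print(n,round(r['score'],2),np.array(r['at']),onz(p,r['at'],z))
print('exp',proj(p,[*K,.087]),o['t'])
for j in (-2,-1.6,-1,-.5): print(j)
print(ctrl.get_obs()['joints'])
cv2.imwrite('pics/k1c.png',cv2.resize(cv2.imread('pics/k1.png')[90:320,200:440],(600,575)))
E
```

```text
knob_grip 0.58 [316.8 245.6] [0.5419 0.0142 0.087 ]
eye 0.65 [318.9 142.4] [0.5127 0.0942 0.05  ]
pin_head 0.72 [320.6 136.2] [0.5126 0.0988 0.072 ]
pin_tip 0.72 [320.  140.5] [0.5126 0.097  0.022 ]
exp [[319.8655 243.1   ]] 17.45
-2
-1.6
-1
-0.5
[-0.0716  0.0793  1.4278  0.      1.6351 -0.4391]
```

View pics/k1c.png

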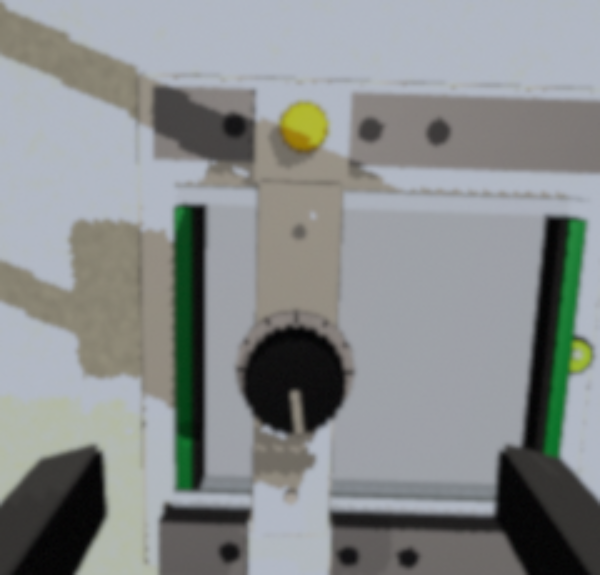

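The pin head sits down on the foot, concentric with the eye, at about (304,127) in the crop. The knob pointer faces roughly station -y, so the knob angle is about 1.65. Next I'll grip the knob and turn it clockwise while watching the torque.

```bash
python3 - <<'E'
from h import *
np.set_printoptions(precision=4,suppress=True)
R=[np.pi,0,np.radians(154.6)]; K=[.5424,.0158]
ctrl.grip(.06)
ctrl.move_pose([*K,.13],R)
print(ctrl.movel([*K,.087],feed=.08,threshold=8), ctrl.get_obs()['eef_pos'])
ctrl.grip(0); o=ctrl.get_obs(); print(o['width'],o['grip_force'],o['wrist_force'],o['eef_pos'],o['joints'][5],o['t'])
q=np.array(o['joints']); T0=o['wrist_torque'][2]; q0=q[5]
for i in range(24):
    q[5]+=.1; ctrl.goto_joints(q); o=ctrl.get_obs()
    print(round(q[5]-q0,2),round(o['joints'][5]-q0,3),o['wrist_torque'][2]-T0,o['wrist_force'])
    if abs(o['wrist_torque'][2]-T0)>.3: break
print(ctrl.get_obs()['t'])
E
```

```text
False [0.5424 0.0158 0.0868]
0.033624922817204535 30.00074476003647 [-1.8209 -4.0062  1.7893] [0.5423 0.0149 0.0874] -1.2029064691440816 22.6667
0.1 0.098 -0.0533982433853077 [-0.7688 -1.3512  1.5695]
0.2 0.196 -0.04626102389218825 [-2.0474 -2.4547  1.609 ]
0.3 0.296 -0.05136324758563178 [-1.1313 -2.9723  1.0723]
0.4 0.395 -0.032146823546347306 [-3.0492 -3.3684  2.1259]
0.5 0.495 -0.04633058237674807 [-3.3824 -4.0064  2.3735]
0.6 0.595 -0.03852223081806676 [-2.8092 -4.5531  2.5174]
0.7 0.695 -0.04873587336120046 [-2.8311 -4.026   1.7233]
0.8 0.795 -0.1049836729169145 [-3.9508 -3.659   2.9139]
0.9 0.895 -0.007782253100703705 [-4.8712 -4.6399  2.5272]
1.0 0.995 -0.09795647452277921 [-4.3393 -4.8262  3.9895]
1.1 1.095 -0.06492194912553621 [-4.8856 -5.9139  2.9947]
1.2 1.195 -0.02221199796492701 [-5.1827 -4.5635  3.9527]
1.3 1.295 -0.03790249651625234 [-5.6682 -5.032   3.4817]
1.4 1.395 -0.023573165008239236 [-5.8659 -4.456   4.3321]
1.5 1.495 -0.03701158813307476 [-5.2075 -3.462   4.3941]
1.6 1.595 0.03642415529487242 [-5.072  -4.8891  4.3965]
1.7 1.695 -0.07771779464973973 [-6.5184 -4.4147  4.0655]
1.8 1.794 0.3076030076269966 [-6.2072 -4.5011  3.9739]
27.1667
```

The hard stop came at about 1.75 rad. I'll dwell there, back off 1.6 rad and check with the camera.

```bash
python3 - <<'E'
from h import *
np.set_printoptions(precision=4,suppress=True)
q=np.array(ctrl.get_obs()['joints']); q[5]+=.05; ctrl.goto_joints(q); ctrl.sleep(.4)
o=ctrl.get_obs(); print(o['wrist_torque'],o['joints'][5])
p=ctrl.camera('scene'); save(p,'s0')
q[5]-=1.62; ctrl.goto_joints(q); ctrl.sleep(.5)
o=ctrl.get_obs(); print(o['wrist_torque'],o['joints'][5],o['grip_force'],o['width'],o['eef_pos'],o['wrist_force'],o['t'])
p2=ctrl.camera('scene'); save(p2,'s1'); w=ctrl.camera('wrist'); save(w,'w9')
for k in ('eye','pin_head'):
    for r in ctrl.spot_point(w,k)[:1]: print(k,r['score'],onz(w,r['at'],.05 if k=='eye' else .072))
u,v=proj(p,[.5424,.0158,.087])[0].astype(int)
c=[cv2.resize(cv2.imread(f'pics/{n}.png')[v-30:v+40,u-30:u+50],(266,233),interpolation=cv2.INTER_CUBIC) for n in('s0','s1')]
c.append(cv2.resize(cv2.imread('pics/w9.png')[180:390,200:440],(266,233)))
cv2.imwrite('pics/fin.png',np.hstack(c))
E
```

```text
[0.0214 0.1137 0.5493] 0.6401654570794528
[ 0.6299 -0.5651 -0.0941] -0.9789680484096374 30.000450611114502 0.03359772564450015 [0.5415 0.0154 0.0875] [1.7243 3.8068 0.1608] 29.8083
pin_head 0.92 [0.5138 0.097  0.072 ]
```

View pics/fin.png

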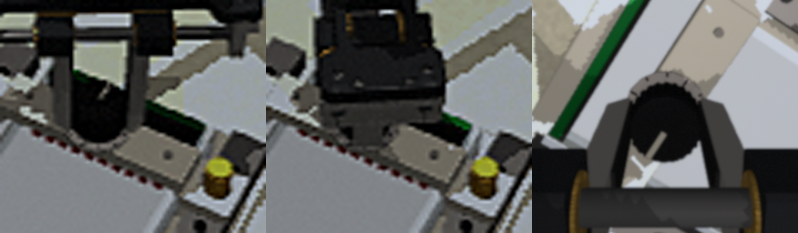

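The pin is home. The pointer in the wrist view is parallel to the bridge, towards -y, so the knob is a quarter turn from its seat. The grip reads 30 N. Handing in.

```bash
python3 -c "
from cell import ctrl
print(ctrl.hand_in())"
```

```text
the job is handed in; nothing more can be done
None
```

I handed the job in with the pin fully home and released, and the thumbscrew seated, backed off about a quarter turn and still gripped at 30 N; the verdict was not shown.

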